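# Close up a row of display plinths for gluing

### The arm

A 6-joint arm with a two-finger parallel gripper is mounted at the origin on the work surface. World frame = base frame: x ahead of the robot, y to its left, z up, the work surface at z = 0. Lengths are in mm, angles in degrees, forces in N, time in s.
With the tool pointing down it reaches from about 350 to 850 mm from the base axis. Payload 8.1 kg.
Tool frame: the origin (TCP) lies midway between the tips of the shut fingers; the grasp point (between the pads) lies 19 mm behind it (r.pinch_z is the distance from the TCP to the grasp point, in mm); z points along the fingers, y is the line along which they close (so a half turn about z gives the same grasp; the last joint's range is limited). The gripper opens to 85 mm and grips with 20 to 120 N. Pads are 22 mm wide; open, the fingers measure 114 mm over their backs; the gripper's body (76 mm by 85 mm) begins 54 mm behind the grasp point. The pads swing forward as they close: fully open they stand 13 mm farther back than shut.
Start: joints at [63.117, 7.471, 85.268, -0, 87.261, -4.893], TCP at [224.647, 556.362, 231.292] pointing down, gripper open.
Joint ranges: [-169.43, 169.43], [-51.17, 129.36], [1.28, 143.12], [-76.62, 256.62], [0, 156.53], [-152.29, 152.29]. Speed limits (degrees/s): [136.94, 136.94, 159.86, 180, 180, 180].

### API

Orientations are given as [roll, pitch, yaw] about the fixed x, y, z axes, in that order (R = Rz(yaw) Ry(pitch) Rx(roll)).
In Python, from bench import sensors, optics, job, r gives the robot as it stands.
- The arm moves only by the tool play_rows, never from a script. Its argument "motion" is a list that holds one entry, the list of rows, each a list of 6 numbers: the shift along the tool's x, y, z in cm, then the turn, a rotation vector about the tool's x, y, z in degrees. In form: [[[x, y, z, ax, ay, az], ...]]. A call has 1 to 5 rows; each row is the pose to reach, as a shift and turn from the pose commanded when the call began, along the tool's axes at that moment; what a row does not reach only later rows make up. A row lasts 1/10 s, in which the tool goes at most 50 mm and 8.59 degrees, less where a joint would pass 70% of its speed; a pose out of reach is approached as far as the arm can. A call with a gripper value outside its range is refused whole. "jaw" is the opening, from 0 (shut) to 1 (fully open), set as the call begins (left out, the last holds). The fingers move at their own pace and stop on an object; "squeeze" is the grip in N (left out, the last holds). Time passes only in rows, so rows that repeat a pose let the fingers close. It gives the time, the measured TCP pose, the force, the opening and the grip force at its end, in the units of the state.
- sensors.sense(): the state, without advancing time (a new reading comes with each control period).
- optics.snapshot(name): name is "side" or "top"; returns a dict with "pixels" (420x560x3 uint8, red, green, blue), "mtx" (3x3 intrinsics, pixels), "R" (3x3) and "t" (3): a world point X has camera coordinates R X + t. Camera axes: x right, y down, z forward; pixel columns grow to the right and rows downward; lengths in mm; the calibration is good to about 2 mm. A picture is of the moment at which its call begins. There is no depth.
- job.hand_in(): hands the job in; it is judged then, once.
The state is a dict: "time": time; "joint_pos": joint angles; "qd": joint speeds; "joint_efforts": joint torques, N m; "tool_pos": TCP position; "tcp_rot": TCP orientation; "ft_force": force on the tool from outside, world axes, zero at the start; "wrist_torque": the same for the moment, N m; "finger_gap": finger opening in mm; "grip_force": force on a finger pad.
Only numpy, scipy, OpenCV 4.12 (cv2) and the standard library are available. Lean on these libraries where they do the work, as an engineer would, in place of code of your own. Each camera call takes 0.05 s, during which the arm holds its last target. There are 200 camera calls.

### The job

First clear the loose wooden offcut from beside the steel straightedge into the empty cardboard carton. Then nudge the three stepped wooden plinths into one straight, closed row, upright and flush against the straightedge's near edge: the longest against the end stop, then the middle one, then the shortest, lengthwise with no gaps. Finally press from the shortest one's free end towards the stop with a steady push of about 10 newtons for half a second so that the whole row is tight (never 45 newtons or more), let go, and leave everything else where it stands.

Things in the scene. Friction and masses are not known exactly. Their poses are not given: they have to be found in the camera images.
- straightedge: fixed steel bar lying on the table, 25 wide (x), 340 long (y), 12 high. Origin: on the table at the middle of its near edge (the side towards the robot); the row stands against this edge on its -x side; y runs along the bar. The bar occupies x 0 to 25.
- end_stop: steel stop block fixed on the straightedge, pointing out from its near edge towards the robot: 48 (x, from the edge to -48) x 22 (y 0 to 22) x 14 high, with a brass screw up to height 31 over the bar (x 4 to 22). Origin: on the table in the inner corner where its flat face meets the near edge of the bar; the row extends from this face along -y. Axes parallel to the straightedge's.
- plinth_long: stepped wooden display plinth, foot 45 (x) x 70 (y) x 14 high, on it a smaller upper step 33 (x) x 58 (y) reaching 32 height; all of one plain wood, told apart by length. Origin: centre of the underside, z up, y along its length.
- plinth_medium: stepped wooden display plinth, foot 45 (x) x 55 (y) x 14 high, on it a smaller upper step 33 (x) x 43 (y) reaching 32 height; all of one plain wood, told apart by length. Origin: centre of the underside, z up, y along its length.
- plinth_short: stepped wooden display plinth, foot 45 (x) x 40 (y) x 14 high, on it a smaller upper step 33 (x) x 28 (y) reaching 32 height; all of one plain wood, told apart by length. Origin: centre of the underside, z up, y along its length.
- offcut: L-shaped wooden offcut: 20 (x) x 44 (y), 12 high, its -y half 24 high. Origin: centre of the underside of the 44 long foot; y along its length. Lies near the bar, where the row must go.
- carton: open, empty, fixed cardboard carton, 150 x 150, walls 4 thick and 70 high, with short flaps sloping outward on its +x, +y and -y sides, reaching 22 outside the walls and 72 high. Origin: centre of the underside, inner floor 4 above it.
- paint_caddy: bystander: fixed black tray 150 x 150 of eight paint pots, 58 high in all. Origin: centre of the underside.
- paint_jar: bystander: small jar, 24 diameter, 38 high, nearer the robot, among the plinths. Origin: centre of the underside.
- turret_ring: bystander: hexagonal model part, 30 across, 10 high. Origin: centre of the underside.
- glue_bottle: bystander: bottle, 34 diameter, 75 high, behind the bar. Origin: centre of the underside.
- thinner_jar: bystander: jar, 40 diameter, 50 high. Origin: centre of the underside.
- brush: bystander: brush 160 long lying behind the bar. Origin: underside, along x.
- sanding_block: bystander: cork block without a step, 45 x 70 x 28 high. Origin: centre of the underside.

How it is judged:
By the outcome, as a careful person would: the job done as asked, in the order asked, and still so for the second after the job is handed in, with the robot touching nothing.
It also fails if it takes over 72 s, if anything falls off the work surface, if the arm or the gripper's body presses on something with over 40 N, if the wrist force passes 120 N, or if a joint passes its speed limit or range.

## Working session

There is one attempt and no reset: what is moved stays moved. The work goes in short steps, Python scripts to look and compute and a tool call to move; the robot and the scene stay as the last step left them, time stands still between calls to the robot, and variables do not carry over. Pictures are saved under pics/ and viewed, at most 10 in all, crops included, and the job is handed in when it is done.

Besides the shell and the picture viewer there is one more tool, called after ">>>" as name(argument=value, ...) on one line, values as JSON. play_rows: Moves the arm, as the interface text tells. Its arguments: {"type":"object","properties":{"motion":{"type":"array","items":{"type":"array","items":{"type":"array","items":{"type":"number"}}}},"jaw":{"type":"number"},"squeeze":{"type":"number"}},"required":["motion"]}

```bash
mkdir -p pics; ls; python3 - <<'E'
from bench import sensors, optics, job, r
import cv2,numpy as np
s=sensors.sense();print(s)
for n in("top","side"):
    d=optics.snapshot(n);cv2.imwrite(f"pics/{n}0.png",d["pixels"][:,:,::-1]);np.savez(f"{n}0.npz",**d)
    print(n,d["mtx"].tolist(),d["R"].tolist(),d["t"].tolist())
E
```

```text
pics
{'time': 0.0, 'joint_pos': array([ 6.31160884e+01,  7.51270124e+00,  8.53303998e+01, -1.56527326e-04,
        8.72621200e+01, -4.89172825e+00]), 'qd': array([ 0.01406836, -0.01666876,  0.04755519, -0.08929668,  0.1498295 ,
       -0.11393082]), 'joint_efforts': array([-2.16653054e-03, -5.69399321e+01, -5.00542259e+01, -8.19689558e-04,
        1.46614504e-02, -2.57907044e-05]), 'tool_pos': array([224.40222388, 555.85491557, 230.25879221]), 'tcp_rot': array([-1.79895149e+02, -8.81675186e-03,  1.58007816e+02]), 'ft_force': array([-0.36535994,  0.43949093,  0.86849351]), 'wrist_torque': array([ 0.04429962,  0.02931167, -0.04112542]), 'grip_force': 0.0, 'finger_gap': 84.88681969930933}
top [[417.46758176510707, 0.0, 292.30903374106407], [0.0, 417.46758176510707, 210.2777591442959], [0.0, 0.0, 1.0]] [[-0.01641908079639281, -0.9998220031136814, 0.009293862251360191], [-0.9964493483460337, 0.015594606632640463, -0.08273756356539695], [0.08257790241079281, -0.010619337725062615, -0.9965280325709431]] [10.92747602801372, 608.9575716810037, 888.5418971032741]
side [[502.77409153840756, 0.0, 278.93722763478644], [0.0, 502.77409153840756, 200.6677357130504], [0.0, 0.0, 1.0]] [[0.9167735378372628, -0.39916080413253385, 0.014033273517546272], [-0.19580272110506092, -0.479778779071942, -0.8552623092128465], [0.34812005792427847, 0.7813340998551811, -0.518005260276661]] [-535.3934413290127, 140.03957396957185, 1064.379597574237]
```

View pics/top0.png

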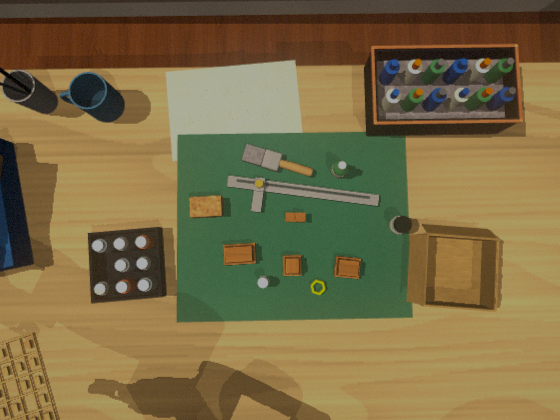

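View pics/side0.png

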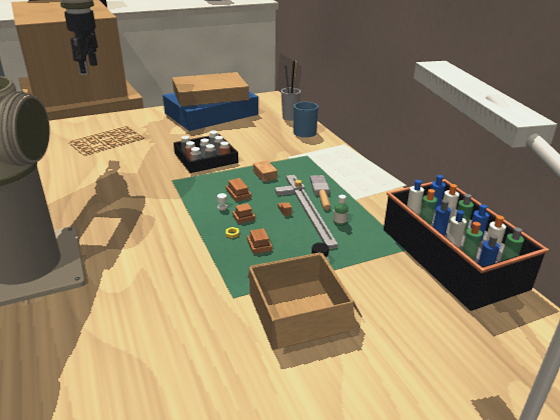

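Top view (+x up, +y left): the bar runs from (228,182) to (378,200) with the stop at (258,195). The offcut is at (296,217). The plinths are long (239,254), short (292,265) and medium (348,267). The jar is at (263,283), the ring at (318,287) and the carton at (460,270). The side view shows the same layout, with everything upright.

```bash
cat > h.py <<'E'
import cv2,numpy as np
def load(n): return dict(np.load(n))
def plane(d,uv,z):
    uv=np.atleast_2d(uv).astype(float); K=np.linalg.inv(d["mtx"]); C=-d["R"].T@d["t"]
    v=(d["R"].T@(K@np.c_[uv,np.ones(len(uv))].T)).T
    return C+v*((z-C[2])/v[:,2])[:,None]
def proj(d,X):
    p=d["mtx"]@(d["R"]@np.atleast_2d(X).T+d["t"][:,None]); return (p[:2]/p[2]).T
def blobs(d,z,amin=60,s=4):
    """non-green blobs on the mat, subpixel by upscaling: (pixel centre, world xy on plane z, sides mm, angle of long side)"""
    im=cv2.resize(d["pixels"],None,fx=s,fy=s,interpolation=cv2.INTER_CUBIC)
    hsv=cv2.cvtColor(im,cv2.COLOR_RGB2HSV)
    g=cv2.inRange(hsv,(45,60,15),(95,255,255)); 
    m=255-g
    cs,_=cv2.findContours(m,cv2.RETR_LIST,cv2.CHAIN_APPROX_NONE); out=[]
    for c in cs:
        a=cv2.contourArea(c)/s/s
        if not amin<a<3000: continue
        uv=(c[:,0,:]+.5)/s-.5
        w=plane(d,uv,z)[:,:2].astype(np.float32); rc=cv2.minAreaRect(w)
        b=cv2.boxPoints(rc); e=[b[1]-b[0],b[2]-b[1]]; L=[np.hypot(*k) for k in e]; k=int(L[1]>L[0])
        ang=np.degrees(np.arctan2(e[k][1],e[k][0]))%180
        out.append((uv.mean(0).round(1),np.round(rc[0],1),round(float(max(L)),1),round(float(min(L)),1),round(float(ang),1),a,w))
    return out
E
python3 - <<'E'
from h import *
d=load("top0.npz"); print(-d["R"].T@d["t"])
for b in blobs(d,12): print(*b[:6])
im=cv2.resize(d["pixels"][140:310,180:410],None,fx=3.4,fy=3.4,interpolation=cv2.INTER_CUBIC)
cv2.imwrite("pics/crop.png",im[:,:,::-1])
E
```

```text
[533.60086852  10.86480367 935.73901592]
[317.6 286.7] [441.7 -51.6] 35.5 33.8 133.5 191.90625
[262.8 281.7] [454.4  68.1] 28.8 25.5 134.0 121.09375
[346.9 267. ] [ 483.3 -117. ] 59.3 48.1 82.9 561.375
[291.7 265. ] [489.8   4.3] 47.6 43.2 0.3 408.71875
[239.1 253.5] [516.5 119.4] 73.4 47.5 92.6 699.25
[295.  216.7] [595.9  -4.7] 47.2 23.3 89.1 212.0625
[205.7 206.2] [622.5 192.3] 77.8 50.3 92.7 748.96875
[297.6 192. ] [634.9 -20.3] 341.2 78.9 82.7 2017.3125
[341.6 165. ] [ 710.2 -111.1] 21.7 19.5 133.5 63.78125
[275.8 161.3] [719.6  32.1] 162.8 45.3 72.4 1009.78125
[411.1 100.3] [ 856.8 -274.9] 59.7 35.0 140.8 204.625
[477.3  97.9] [ 856.8 -426.7] 65.5 35.3 130.3 196.5
[433.4  71.3] [ 924.2 -324.3] 66.8 36.0 136.2 290.8125
[497.4  70.8] [ 922.7 -476.6] 73.9 35.1 131.9 260.0625
```

View pics/crop.png

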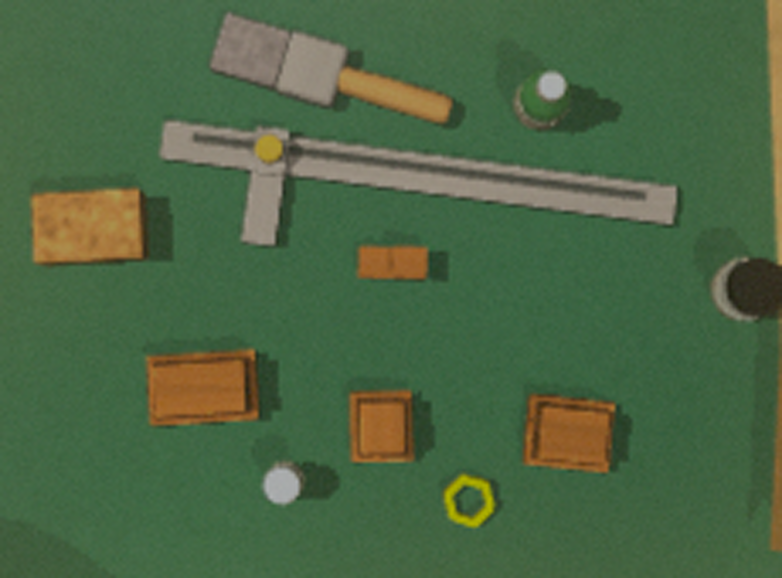

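```bash
cat >> h.py <<'E'
def barframe(d):
    w=[b[6] for b in blobs(d,12) if b[2]>300][0]
    far=None
    # near edge: min x per y bin, right of the stop
    ys=np.arange(-150,20,3.); e=np.array([[w[abs(w[:,1]-y)<1.5][:,0].min(),y] for y in ys])
    f=np.array([[w[abs(w[:,1]-y)<1.5][:,0].max(),y] for y in ys])
    return e,f
E
python3 - <<'E'
from h import *
d=load("top0.npz")
e,f=barframe(d)
for q in(e,f):
    p=np.polyfit(q[:,1],q[:,0],1); r=q[:,0]-np.polyval(p,q[:,1]); print("x=%.4f y + %.2f"%tuple(p),"yaw",-np.degrees(np.arctan(p[0])),"rms",r.std())
p=np.polyfit(e[:,1],e[:,0],1)
w=[b[6] for b in blobs(d,14) if b[2]>300][0]
# stop face: -y boundary of points 8..45 mm below near edge
n=np.array([1,-p[0]])/np.hypot(1,p[0]); t=np.array([p[0],1])/np.hypot(1,p[0])
O=np.array([p[1],0.]); a=(w-O)@n; b=(w-O)@t
s=(a<-10)&(a>-40); print("stop b range", np.percentile(b[s],[2,10,30,50,70,90,98]), "a min",a.min(), "bar b range",b.min(),b.max())
for uv,z in (((258.,195.),14),): print(plane(d,uv,z))
# carton corners (rim z 70) rough
print(plane(d,[(426,235),(497,237),(494,307),(426,303)],70)[:,:2].round(0))
for o in blobs(d,12): 
    if o[1][0]<700: print(o[1], ((o[1]-O)@n).round(1), ((o[1]-O)@t).round(1))
E
```

```text
x=0.1457 y + 644.48 yaw -8.289182528450233 rms 0.3061983655553102
x=0.1470 y + 671.50 yaw -8.36315108942936 rms 0.3150824465103058
stop b range [64.67869972 64.97530263 65.26465363 66.16147103 88.35128538 88.65025701
 88.92753088] a min -48.01115489763359 bar b range -191.27775384015126 149.10853728891954
[[645.21257517  76.66639265  14.        ]]
[[ 549. -275.]
 [ 543. -423.]
 [ 400. -409.]
 [ 410. -269.]]
[441.7 -51.6] -193.2 -80.3
[454.4  68.1] -197.9 40.0
[ 483.3 -117. ] -142.6 -139.0
[489.8   4.3] -153.7 -18.0
[516.5 119.4] -143.9 99.7
[595.9  -4.7] -47.4 -11.7
[622.5 192.3] -49.5 187.1
[634.9 -20.3] -6.6 -21.5
```

```bash
cat >> h.py <<'E'
def goto(x,y,z,th,rot=True):
    """shift (cm) and turn (deg) in tool axes to TCP x,y,z pointing down with tool y at th deg (mod 180)"""
    from bench import sensors
    from scipy.spatial.transform import Rotation as R
    s=sensors.sense(); A=R.from_euler("xyz",s["tcp_rot"],degrees=True)
    c=[]
    for k in(th,th+180):
        T=R.from_euler("xyz",[180,0,k+90],degrees=True); c.append((A.inv()*T).as_rotvec(degrees=True))
    v=min(c,key=np.linalg.norm)
    d=A.inv().apply(np.array([x,y,z])-s["tool_pos"])/10
    print("t %.2f pos"%s["time"],s["tool_pos"].round(1),"rpy",s["tcp_rot"].round(1),"F",s["ft_force"].round(1),"gap %.1f"%s["finger_gap"],"j6 %.0f"%s["joint_pos"][5])
    print("shift cm",d.round(2),"turn",v.round(1),"| rows for shift %.1f turn %.1f"%(np.linalg.norm(d)/5,np.linalg.norm(v)/8.59))
E
python3 -c "
from h import *
goto(595.9,-4.7,120,-0.9)"
```

```text
t 0.10 pos [224.4 555.9 230.3] rpy [-179.9   -0.   158. ] F [ 0.7 -0.9  0.7] gap 85.3 j6 -5
shift cm [-55.44 -38.06  11.09] turn [-0.1  0.  68.9] | rows for shift 13.6 turn 8.0
```

>>> play_rows(motion=[[[-55.4, -38.1, 11.1, 0, 0, 0], [-55.4, -38.1, 11.1, 0, 0, 0], [-55.4, -38.1, 11.1, 0, 0, 0], [-55.4, -38.1, 11.1, 0, 0, 0], [-55.4, -38.1, 11.1, 0, 0, 0]]], jaw=0.5, squeeze=40)

```text
time: 0.6
tool_pos: [361.2, 348.8, 189.9]
tcp_rot: [-180.0, -0.0, 158.0]
ft_force: [0.8, 0.1, -0.5]
finger_gap: 42.4
grip_force: 0.0
```

>>> play_rows(motion=[[[-37.0, -25.4, 7.4, 0, 0, 0], [-37.0, -25.4, 7.4, 0, 0, 0], [-37.0, -25.4, 7.4, 0, 0, 0], [-37.0, -25.4, 7.4, 0, 0, 0], [-37.0, -25.4, 7.4, 0, 0, 0]]])

```text
time: 1.1
tool_pos: [497.6, 143.1, 149.4]
tcp_rot: [-180.0, -0.0, 158.0]
ft_force: [0.3, 1.4, 0.4]
finger_gap: 43.0
grip_force: 0.0
```

```bash
python3 -c "
from h import *
goto(595.9,-4.7,120,-0.9)"
```

```text
t 1.10 pos [497.6 143.1 149.4] rpy [-180.   -0.  158.] F [0.3 1.4 0.4] gap 43.0 j6 -58
shift cm [-14.65 -10.03   2.94] turn [-0.  -0.  68.9] | rows for shift 3.6 turn 8.0
```

>>> play_rows(motion=[[[-14.6, -10.0, 2.9, 0, 0, 69], [-14.6, -10.0, 2.9, 0, 0, 69], [-14.6, -10.0, 2.9, 0, 0, 69], [-14.6, -10.0, 2.9, 0, 0, 69], [-14.6, -10.0, 2.9, 0, 0, 69]]])

```text
time: 1.6
tool_pos: [595.7, -6.2, 119.3]
tcp_rot: [-179.9, 0.0, 114.5]
ft_force: [-1.4, 0.2, -0.9]
finger_gap: 42.7
grip_force: 0.0
```

```bash
python3 -c "
from h import *
goto(595.9,-4.7,60,-0.9)"
```

```text
t 1.60 pos [595.7  -6.2 119.3] rpy [-179.9    0.   114.5] F [-1.4  0.2 -0.9] gap 42.7 j6 -30
shift cm [0.13 0.09 5.93] turn [-0.1  0.  25.4] | rows for shift 1.2 turn 3.0
```

>>> play_rows(motion=[[[0.13, 0.09, 5.9, 0, 0, 25.4], [0.13, 0.09, 5.9, 0, 0, 25.4], [0.13, 0.09, 5.9, 0, 0, 25.4], [0.13, 0.09, 5.9, 0, 0, 25.4]]])

```text
time: 2.0
tool_pos: [594.3, -0.7, 60.5]
tcp_rot: [-179.9, -0.0, 89.5]
ft_force: [0.2, 0.2, -0.6]
finger_gap: 42.5
grip_force: 0.0
```

>>> play_rows(motion=[[[0, 0, 2.8, 0, 0, 0], [0, 0, 5.5, 0, 0, 0], [0, 0, 5.5, 0, 0, 0]]])

```text
time: 2.3
tool_pos: [592.0, -0.5, 3.1]
tcp_rot: [-179.6, -0.0, 89.9]
ft_force: [-0.7, -0.3, -1.1]
finger_gap: 42.6
grip_force: 0.0
```

>>> play_rows(motion=[[[0, 0, 0, 0, 0, 0], [0, 0, 0, 0, 0, 0], [0, 0, 0, 0, 0, 0], [0, 0, 0, 0, 0, 0]]], jaw=0.05)

```text
time: 2.7
tool_pos: [596.5, -0.9, 8.6]
tcp_rot: [179.8, 0.0, 89.7]
ft_force: [-1.8, 0.1, 3.4]
finger_gap: 18.8
grip_force: 41.7
```

>>> play_rows(motion=[[[0, 0, -5, 0, 0, 0], [0, 0, -9, 0, 0, 0], [0, 0, -12.5, 0, 0, 0], [0, 0, -12.5, 0, 0, 0]]])

```text
time: 3.1
tool_pos: [599.7, -1.1, 139.8]
tcp_rot: [179.3, 0.1, 89.7]
ft_force: [0.6, 0.1, 0.6]
finger_gap: 18.9
grip_force: 41.2
```

```bash
python3 - <<'E'
from h import *
from bench import optics
goto(476,-344,130,0)
d=optics.snapshot("side"); cv2.imwrite("pics/s1.png",cv2.resize(d["pixels"][60:360,160:440],None,fx=2,fy=2)[:,:,::-1])
E
```

```text
t 3.10 pos [599.7  -1.1 139.8] rpy [1.793e+02 1.000e-01 8.970e+01] F [0.6 0.1 0.6] gap 18.9 j6 -5
shift cm [-34.36 -12.17   0.87] turn [ 0.7  0.1 -0.3] | rows for shift 7.3 turn 0.1
```

View pics/s1.png

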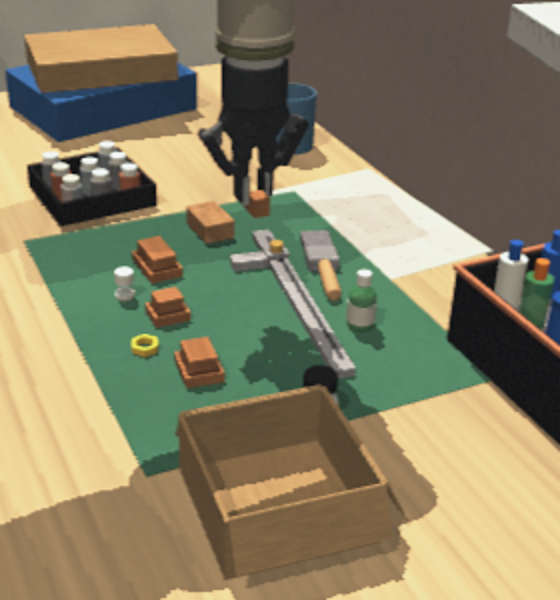

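The offcut is held between the fingers at about (258,203) in the crop. Now I carry it to the carton.

>>> play_rows(motion=[[[-34.4, -12.2, 0.5, 0, 0, 0], [-34.4, -12.2, 0.5, 0, 0, 0], [-34.4, -12.2, 0.5, 0, 0, 0], [-34.4, -12.2, 0.5, 0, 0, 0], [-34.4, -12.2, 0.5, 0, 0, 0]]])

```text
time: 3.65
tool_pos: [508.6, -237.0, 127.3]
tcp_rot: [-179.9, -0.0, 89.7]
ft_force: [0.6, -0.4, 0.1]
finger_gap: 18.8
grip_force: 41.2
```

```bash
python3 -c "
from h import *
goto(476,-344,130,0)"
```

```text
t 3.65 pos [ 508.6 -237.   127.3] rpy [-179.9   -0.    89.7] F [ 0.6 -0.4  0.1] gap 18.8 j6 -30
shift cm [-10.71  -3.2   -0.28] turn [-0.1 -0.  -0.3] | rows for shift 2.2 turn 0.0
```

>>> play_rows(motion=[[[-10.7, -3.2, 0, 0, 0, 0], [-10.7, -3.2, 0, 0, 0, 0], [-10.7, -3.2, 0, 0, 0, 0], [-10.7, -3.2, 0, 0, 0, 0], [-10.7, -3.2, 0, 0, 0, 0]]])

```text
time: 4.15
tool_pos: [477.4, -341.4, 127.5]
tcp_rot: [-179.9, -0.1, 89.6]
ft_force: [0.8, -0.0, -0.1]
finger_gap: 19.1
grip_force: 41.2
```

>>> play_rows(motion=[[[0, 0, 4, 0, 0, 0], [0, 0, 8, 0, 0, 0], [0, 0, 10, 0, 0, 0], [0, 0, 10.8, 0, 0, 0], [0, 0, 10.8, 0, 0, 0]]])

```text
time: 4.65
tool_pos: [477.4, -340.5, 19.2]
tcp_rot: [-179.9, -0.1, 89.8]
ft_force: [-0.1, 0.2, 0.3]
finger_gap: 18.4
grip_force: 41.2
```

>>> play_rows(motion=[[[0, 0, 0, 0, 0, 0], [0, 0, 0, 0, 0, 0], [0, 0, 0, 0, 0, 0], [0, 0, 0, 0, 0, 0]]], jaw=0.45)

```text
time: 5.05
tool_pos: [478.1, -343.2, 21.6]
tcp_rot: [179.9, 0.1, 89.6]
ft_force: [-0.5, 0.8, -0.2]
finger_gap: 38.3
grip_force: 0.0
```

>>> play_rows(motion=[[[0, 0, -4, 0, 0, 0], [0, 0, -8.5, 0, 0, 0], [0, 0, -12, 0, 0, 0], [0, 0, -12, 0, 0, 0]]])

```text
time: 5.45
tool_pos: [480.8, -345.5, 148.2]
tcp_rot: [179.5, 0.4, 89.6]
ft_force: [1.4, -0.5, 0.2]
finger_gap: 38.2
grip_force: 0.0
```

```bash
python3 - <<'E'
from h import *
from bench import optics
d=optics.snapshot("side"); np.savez("s2.npz",**d)
cv2.imwrite("pics/s2.png",cv2.resize(d["pixels"][100:360,160:440],None,fx=2,fy=2)[:,:,::-1])
goto(516.5,119.4,130,2.6)
E
```

```text
t 5.50 pos [ 479.5 -344.5  144.9] rpy [179.7   0.3  89.6] F [-0.4 -0.3 -0.4] gap 38.1 j6 -40
shift cm [46.42  3.38  1.28] turn [ 0.3  0.3 -3. ] | rows for shift 9.3 turn 0.4
```

View pics/s2.png

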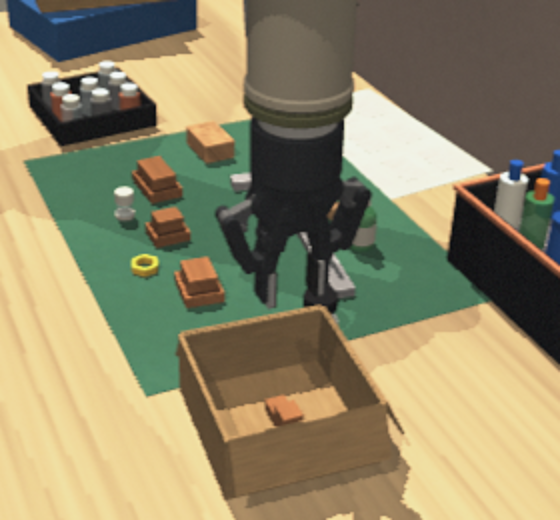

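The offcut lies in the carton at (283,408). Next is the long plinth.

>>> play_rows(motion=[[[46.4, 3.4, 1.3, 0, 0, -3], [46.4, 3.4, 1.3, 0, 0, -3], [46.4, 3.4, 1.3, 0, 0, -3], [46.4, 3.4, 1.3, 0, 0, -3], [46.4, 3.4, 1.3, 0, 0, -3]]], jaw=0.65)

```text
time: 6.0
tool_pos: [496.3, -91.5, 132.1]
tcp_rot: [-179.9, -0.0, 92.6]
ft_force: [1.6, 0.6, 0.8]
finger_gap: 55.8
grip_force: 0.0
```

```bash
python3 -c "
from h import *
goto(516.5,119.4,110,2.6)"
```

```text
t 6.00 pos [496.3 -91.5 132.1] rpy [-179.9   -0.    92.6] F [1.6 0.6 0.8] gap 55.8 j6 -19
shift cm [20.98  2.98  2.22] turn [-0.1 -0.  -0. ] | rows for shift 4.3 turn 0.0
```

>>> play_rows(motion=[[[21, 3, 2.2, 0, 0, 0], [21, 3, 2.2, 0, 0, 0], [21, 3, 2.2, 0, 0, 0], [21, 3, 2.2, 0, 0, 0], [21, 3, 2.2, 0, 0, 0]]])

```text
time: 6.5
tool_pos: [516.2, 121.8, 109.6]
tcp_rot: [-179.8, -0.1, 92.8]
ft_force: [-0.4, -0.2, -0.1]
finger_gap: 55.6
grip_force: 0.0
```

>>> play_rows(motion=[[[0, 0, 2, 0, 0, 0], [0, 0, 5, 0, 0, 0], [0, 0, 5, 0, 0, 0], [0, 0, 5, 0, 0, 0]]])

```text
time: 6.9
tool_pos: [516.4, 116.9, 60.5]
tcp_rot: [-179.8, 0.0, 92.6]
ft_force: [0.6, 0.9, 1.0]
finger_gap: 55.6
grip_force: 0.0
```

```bash
python3 -c "
from h import *
goto(516.5,119.4,11,2.6)"
```

```text
t 6.90 pos [516.4 116.9  60.5] rpy [-179.8    0.    92.6] F [0.6 0.9 1. ] gap 55.6 j6 5
shift cm [0.25 0.03 4.95] turn [-0.2  0.   0. ] | rows for shift 1.0 turn 0.0
```

>>> play_rows(motion=[[[0.1, 0, 2.5, 0, 0, 0], [0.1, 0, 4.9, 0, 0, 0], [0.1, 0, 4.9, 0, 0, 0], [0.1, 0, 4.9, 0, 0, 0]]])

```text
time: 7.3
tool_pos: [518.1, 118.3, 13.7]
tcp_rot: [180.0, -0.0, 92.6]
ft_force: [-0.3, 0.6, 1.5]
finger_gap: 55.4
grip_force: 0.0
```

>>> play_rows(motion=[[[0, 0, 0, 0, 0, 0], [0, 0, 0, 0, 0, 0], [0, 0, 0, 0, 0, 0], [0, 0, 0, 0, 0, 0]]], jaw=0.2)

```text
time: 7.7
tool_pos: [519.4, 118.7, 14.7]
tcp_rot: [179.8, -0.0, 92.6]
ft_force: [-0.9, -1.8, 6.6]
finger_gap: 32.0
grip_force: 41.8
```

>>> play_rows(motion=[[[0, 0, -1, 0, 0, 0], [0, 0, -2, 0, 0, 0], [0, 0, -2, 0, 0, 0], [0, 0, -2, 0, 0, 0]]])

```text
time: 8.1
tool_pos: [518.1, 118.7, 33.2]
tcp_rot: [179.9, -0.0, 92.6]
ft_force: [0.8, 1.0, -3.5]
finger_gap: 32.2
grip_force: 40.7
```

```bash
python3 - <<'E'
from h import *
from bench import optics
d=optics.snapshot("side"); np.savez("s3.npz",**d)
cv2.imwrite("pics/s3.png",cv2.resize(d["pixels"][120:270,160:360],None,fx=3,fy=3)[:,:,::-1])
goto(627.4,33.9,31,-8.3)
E
```

```text
t 8.15 pos [517.6 118.6  32.6] rpy [180.   -0.   92.6] F [-0.8 -0.6 -1.8] gap 31.7 j6 5
shift cm [-8.97 10.57  0.16] turn [ 0.  -0.  10.9] | rows for shift 2.8 turn 1.3
```

View pics/s3.png

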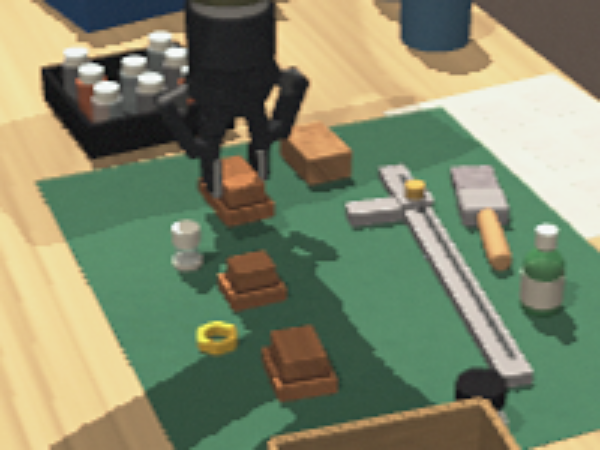

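The long plinth is held level above the table at (237,190) in the crop.

```bash
cat >> h.py <<'E'
O=np.array([645.2,0.]); n=np.array([.9895,-.1445]); t=np.array([.1445,.9895])
def goab(a,b,z,th=-8.3):
    from bench import sensors
    p=sensors.sense()["tool_pos"][:2]; print("a,b now",((p-O)@n).round(1),((p-O)@t).round(1))
    q=O+a*n+b*t; goto(q[0],q[1],z,th)
E
python3 -c "
from h import *
goab(-31.5,19,50)"
```

```text
a,b now -143.4 99.0
t 8.15 pos [517.6 118.6  32.6] rpy [180.   -0.   92.6] F [-0.8 -0.6 -1.8] gap 31.7 j6 5
shift cm [-9.98  9.46 -1.74] turn [ 0.  -0.  10.9] | rows for shift 2.8 turn 1.3
```

>>> play_rows(motion=[[[0, 0, -1.7, 0, 0, 0], [-4, 3, -1.7, 0, 0, 5], [-7.5, 6.5, -1.7, 0, 0, 10.9], [-10, 9.5, -1.7, 0, 0, 10.9], [-10, 9.5, -1.7, 0, 0, 10.9]]])

```text
time: 8.65
tool_pos: [620.0, 19.5, 49.0]
tcp_rot: [179.9, 0.0, 81.5]
ft_force: [-1.2, 0.7, -1.5]
finger_gap: 32.1
grip_force: 40.9
```

>>> play_rows(motion=[[[0, 0, 0, 0, 0, 0], [0, 0, 1.5, 0, 0, 0], [0, 0, 2.5, 0, 0, 0], [0, 0, 2.5, 0, 0, 0], [0, 0, 2.5, 0, 0, 0]]])

```text
time: 9.15
tool_pos: [615.9, 23.8, 23.5]
tcp_rot: [-179.9, 0.0, 81.8]
ft_force: [0.1, -0.7, -1.4]
finger_gap: 32.1
grip_force: 40.9
```

```bash
python3 -c "
from h import *
goab(-31.5,19,15)"
```

```text
a,b now -32.4 19.3
t 9.15 pos [615.9  23.8  23.5] rpy [-179.9    0.    81.8] F [ 0.1 -0.7 -1.4] gap 32.1 j6 6
shift cm [-0.03  0.09  0.85] turn [-0.1  0.   0.1] | rows for shift 0.2 turn 0.0
```

>>> play_rows(motion=[[[0, 0, 0.4, 0, 0, 0], [0, 0, 0.7, 0, 0, 0], [0, 0, 0.8, 0, 0, 0], [0, 0, 0.8, 0, 0, 0]]])

```text
time: 9.55
tool_pos: [617.0, 23.1, 16.4]
tcp_rot: [-180.0, 0.0, 81.7]
ft_force: [-0.2, 0.4, -1.3]
finger_gap: 31.7
grip_force: 40.9
```

>>> play_rows(motion=[[[0, 0, 0.1, 0, 0, 0], [0, 0, 0.1, 0, 0, 0], [0, 0, 0.1, 0, 0, 0]]])

```text
time: 9.85
tool_pos: [617.2, 23.1, 15.6]
tcp_rot: [180.0, -0.0, 81.7]
ft_force: [-0.1, -0.9, -1.6]
finger_gap: 32.1
grip_force: 40.9
```

>>> play_rows(motion=[[[0, 0, 0.1, 0, 0, 0], [0, 0, 0.15, 0, 0, 0], [0, 0, 0.15, 0, 0, 0]]])

```text
time: 10.15
tool_pos: [617.4, 23.1, 14.8]
tcp_rot: [180.0, 0.0, 81.7]
ft_force: [-3.0, 0.5, 4.8]
finger_gap: 32.0
grip_force: 41.6
```

>>> play_rows(motion=[[[0, 0.3, 0, 0, 0, 0], [0, 0.5, 0, 0, 0, 0], [0, 0.5, 0, 0, 0, 0]]])

```text
time: 10.45
tool_pos: [622.6, 22.4, 14.8]
tcp_rot: [180.0, -0.0, 81.7]
ft_force: [-3.3, -0.8, 5.1]
finger_gap: 32.2
grip_force: 41.8
```

>>> play_rows(motion=[[[0, 0.1, 0, 0, 0, 0], [0, 0.2, 0, 0, 0, 0], [0, 0.2, 0, 0, 0, 0]]])

```text
time: 10.75
tool_pos: [624.2, 22.2, 14.8]
tcp_rot: [180.0, -0.0, 81.7]
ft_force: [-5.8, 0.7, 7.0]
finger_gap: 32.1
grip_force: 42.0
```

>>> play_rows(motion=[[[0, 0.05, 0, 0, 0, 0], [0, 0.1, 0, 0, 0, 0], [0, 0.1, 0, 0, 0, 0]]])

```text
time: 11.05
tool_pos: [625.1, 22.1, 14.8]
tcp_rot: [-180.0, -0.0, 81.7]
ft_force: [-3.9, 0.8, 6.7]
finger_gap: 31.9
grip_force: 42.0
```

>>> play_rows(motion=[[[0, 0.1, 0, 0, 0, 0], [0, 0.15, 0, 0, 0, 0], [0, 0.15, 0, 0, 0, 0]]])

```text
time: 11.35
tool_pos: [626.5, 21.9, 14.8]
tcp_rot: [-180.0, -0.0, 81.7]
ft_force: [-6.0, 0.7, 7.5]
finger_gap: 32.2
grip_force: 42.1
```

>>> play_rows(motion=[[[0, 0.05, 0, 0, 0, 0], [0, 0.1, 0, 0, 0, 0], [0, 0.1, 0, 0, 0, 0]]])

```text
time: 11.65
tool_pos: [626.6, 21.9, 14.9]
tcp_rot: [-179.9, 0.0, 81.7]
ft_force: [-10.5, 2.3, 11.5]
finger_gap: 32.1
grip_force: 42.6
```

>>> play_rows(motion=[[[0.3, -0.05, -0.03, 0, 0, 0], [0.6, -0.05, -0.03, 0, 0, 0], [0.9, -0.05, -0.03, 0, 0, 0], [0.9, -0.05, -0.03, 0, 0, 0]]])

```text
time: 12.05
tool_pos: [627.7, 29.3, 14.9]
tcp_rot: [-179.9, 0.1, 81.7]
ft_force: [-8.0, -6.1, 9.4]
finger_gap: 32.1
grip_force: 42.1
```

>>> play_rows(motion=[[[0.1, 0, 0, 0, 0, 0], [0.15, 0, 0, 0, 0, 0], [0.15, 0, 0, 0, 0, 0]]])

```text
time: 12.35
tool_pos: [627.9, 30.2, 14.9]
tcp_rot: [-179.9, 0.2, 81.7]
ft_force: [-7.9, -8.1, 7.9]
finger_gap: 32.0
grip_force: 42.2
```

>>> play_rows(motion=[[[0.05, 0, 0, 0, 0, 0], [0.1, 0, 0, 0, 0, 0], [0.1, 0, 0, 0, 0, 0]]])

```text
time: 12.65
tool_pos: [628.0, 31.1, 14.9]
tcp_rot: [-179.9, 0.2, 81.7]
ft_force: [-8.0, -8.1, 9.0]
finger_gap: 31.9
grip_force: 42.2
```

>>> play_rows(motion=[[[0.1, 0, 0, 0, 0, 0], [0.15, 0, 0, 0, 0, 0], [0.15, 0, 0, 0, 0, 0]]])

```text
time: 12.95
tool_pos: [628.2, 32.6, 14.8]
tcp_rot: [-179.9, 0.2, 81.7]
ft_force: [-7.5, -8.3, 8.3]
finger_gap: 32.2
grip_force: 42.2
```

>>> play_rows(motion=[[[0.05, 0, 0, 0, 0, 0], [0.1, 0, 0, 0, 0, 0], [0.1, 0, 0, 0, 0, 0]]])

```text
time: 13.25
tool_pos: [628.2, 32.7, 14.8]
tcp_rot: [-179.9, 0.2, 81.7]
ft_force: [-9.1, -12.2, 9.9]
finger_gap: 32.1
grip_force: 42.2
```

>>> play_rows(motion=[[[0, 0, 0, 0, 0, 0], [0, 0, 0, 0, 0, 0], [0, 0, 0, 0, 0, 0], [0, 0, 0, 0, 0, 0]]], jaw=0.6)

```text
time: 13.65
tool_pos: [629.1, 35.8, 14.3]
tcp_rot: [180.0, -0.0, 81.8]
ft_force: [0.3, 0.5, -0.4]
finger_gap: 51.5
grip_force: 0.0
```

>>> play_rows(motion=[[[0, 0, -2, 0, 0, 0], [0, 0, -5, 0, 0, 0], [0, 0, -9, 0, 0, 0], [0, 0, -9, 0, 0, 0]]])

```text
time: 14.05
tool_pos: [633.5, 35.8, 111.6]
tcp_rot: [179.4, -0.1, 81.8]
ft_force: [1.1, -0.5, 1.2]
finger_gap: 51.5
grip_force: 0.0
```

```bash
python3 -c "
from h import *
goto(483.3,-117,90,-7.1)"
```

```text
t 14.05 pos [633.5  35.8 111.6] rpy [ 1.794e+02 -1.000e-01  8.180e+01] F [ 1.1 -0.5  1.2] gap 51.5 j6 7
shift cm [-17.27 -12.7    2.  ] turn [ 0.6 -0.1 -1.1] | rows for shift 4.3 turn 0.2
```

>>> play_rows(motion=[[[-17.3, -12.9, 1, 0, 0, -1.1], [-17.3, -12.9, 1, 0, 0, -1.1], [-17.3, -12.9, 1, 0, 0, -1.1], [-17.3, -12.9, 1, 0, 0, -1.1], [-17.3, -12.9, 1, 0, 0, -1.1]]], jaw=0.65)

```text
time: 14.55
tool_pos: [473.4, -119.2, 93.3]
tcp_rot: [-179.9, 0.0, 82.7]
ft_force: [0.2, 0.7, -0.1]
finger_gap: 55.5
grip_force: 0.0
```

>>> play_rows(motion=[[[0, 0, 2, 0, 0, 0], [0, 0, 4.5, 0, 0, 0], [0, 0, 4.5, 0, 0, 0], [0, 0, 4.5, 0, 0, 0]]])

```text
time: 14.95
tool_pos: [476.4, -116.7, 49.2]
tcp_rot: [-179.9, -0.0, 82.9]
ft_force: [0.6, 0.8, 0.4]
finger_gap: 56.0
grip_force: 0.0
```

```bash
python3 -c "
from h import *
from bench import optics
goto(483.3,-117,14,-7.1)
d=optics.snapshot('top');np.savez('t2.npz',**d)
for b in blobs(d,12): print(*b[:6])
"
```

```text
t 14.95 pos [ 476.4 -116.7   49.2] rpy [-179.9   -0.    82.9] F [0.6 0.8 0.4] gap 56.0 j6 -13
shift cm [0.05 0.7  3.52] turn [-0.1 -0.  -0. ] | rows for shift 0.7 turn 0.0
[317.6 286.7] [441.7 -51.6] 35.5 33.8 133.5 192.0
[262.8 281.7] [454.4  68.1] 28.7 24.7 134.0 117.1875
[291.8 265. ] [490.1   4. ] 47.5 42.8 179.2 406.34375
[205.7 206.2] [622.6 192.6] 77.4 49.8 92.4 748.8125
[299.  193.8] [636.2 -20.6] 341.3 78.6 83.6 2649.46875
[341.7 165. ] [ 710.3 -111.3] 21.3 19.5 133.5 64.4375
[275.8 161.4] [720.2  31.9] 163.1 45.0 73.0 1013.40625
[411.8  99.2] [ 856.9 -274.8] 59.2 35.1 139.5 209.96875
[477.9  97.5] [ 857.  -426.4] 66.4 35.2 129.7 192.125
[433.3  71.9] [ 924.5 -323.8] 66.5 36.5 134.9 297.84375
[497.5  70.5] [ 922.6 -476.8] 72.3 35.8 132.4 254.4375
```

>>> play_rows(motion=[[[0.05, 0.7, 0, 0, 0, 0], [0.05, 0.7, 2, 0, 0, 0], [0.05, 0.7, 3.5, 0, 0, 0], [0.05, 0.7, 3.5, 0, 0, 0], [0.05, 0.7, 3.5, 0, 0, 0]]])

```text
time: 15.5
tool_pos: [484.3, -117.6, 15.1]
tcp_rot: [180.0, 0.0, 82.9]
ft_force: [0.8, 0.5, 0.3]
finger_gap: 56.3
grip_force: 0.0
```

>>> play_rows(motion=[[[0, 0, 0, 0, 0, 0], [0, 0, 0, 0, 0, 0], [0, 0, 0, 0, 0, 0], [0, 0, 0, 0, 0, 0]]], jaw=0.2)

```text
time: 15.9
tool_pos: [484.8, -117.9, 15.8]
tcp_rot: [179.9, 0.0, 82.8]
ft_force: [-0.8, 0.7, 6.7]
finger_gap: 32.0
grip_force: 41.4
```

>>> play_rows(motion=[[[0, 0, -1.5, 0, 0, 0], [0, 0, -3.5, 0, 0, 0], [0, 0, -3.5, 0, 0, 0], [0, 0, -3.5, 0, 0, 0]]])

```text
time: 16.3
tool_pos: [483.9, -117.7, 49.5]
tcp_rot: [179.9, 0.0, 82.8]
ft_force: [-0.1, 0.3, -2.2]
finger_gap: 32.3
grip_force: 40.5
```

```bash
python3 -c "
from h import *
goab(-31,-45,50)"
```

```text
a,b now -142.6 -139.7
t 16.30 pos [ 483.9 -117.7   49.5] rpy [179.9   0.   82.8] F [-0.1  0.3 -2.2] gap 32.3 j6 -12
shift cm [ 9.25 11.35 -0.04] turn [0.1 0.  1.1] | rows for shift 2.9 turn 0.1
```

>>> play_rows(motion=[[[3, 3.7, 0, 0, 0, 1.1], [6, 7.4, 0, 0, 0, 1.1], [9.3, 11.3, 0, 0, 0, 1.1], [9.3, 11.3, 0, 0, 0, 1.1], [9.3, 11.3, 0, 0, 0, 1.1]]])

```text
time: 16.8
tool_pos: [606.5, -38.3, 46.9]
tcp_rot: [-179.8, 0.0, 81.8]
ft_force: [-1.1, 0.1, -2.7]
finger_gap: 32.0
grip_force: 40.7
```

>>> play_rows(motion=[[[0, 0, 1, 0, 0, 0], [0, 0, 2.5, 0, 0, 0], [0, 0, 2.9, 0, 0, 0], [0, 0, 2.9, 0, 0, 0], [0, 0, 2.9, 0, 0, 0]]])

```text
time: 17.3
tool_pos: [606.9, -39.7, 20.2]
tcp_rot: [-180.0, -0.0, 81.7]
ft_force: [-0.1, 0.1, -1.4]
finger_gap: 31.9
grip_force: 40.7
```

>>> play_rows(motion=[[[0, 0, 0, 0, 0, 0], [0, 0, 0, 0, 0, 0]]])

```text
time: 17.5
tool_pos: [607.8, -39.5, 21.1]
tcp_rot: [179.9, -0.0, 81.7]
ft_force: [0.4, 0.4, -1.5]
finger_gap: 32.0
grip_force: 40.7
```

```bash
python3 -c "
from h import *
goab(-31,-45,15.8)"
```

```text
a,b now -31.3 -44.5
t 17.50 pos [607.8 -39.5  21.1] rpy [179.9  -0.   81.7] F [ 0.4  0.4 -1.5] gap 32.0 j6 -0
shift cm [-0.05  0.03  0.53] turn [ 0.1 -0.   0. ] | rows for shift 0.1 turn 0.0
```

>>> play_rows(motion=[[[0, 0, 0.2, 0, 0, 0], [0, 0, 0.45, 0, 0, 0], [0, 0, 0.5, 0, 0, 0], [0, 0, 0.5, 0, 0, 0]]])

```text
time: 17.9
tool_pos: [607.7, -39.3, 15.9]
tcp_rot: [179.9, -0.0, 81.7]
ft_force: [-2.1, 0.5, 4.4]
finger_gap: 32.1
grip_force: 41.3
```

>>> play_rows(motion=[[[0, 0, 0.05, 0, 0, 0], [0, 0, 0.1, 0, 0, 0], [0, 0, 0.1, 0, 0, 0]]])

```text
time: 18.2
tool_pos: [607.7, -39.4, 15.8]
tcp_rot: [180.0, 0.0, 81.7]
ft_force: [-5.9, 0.8, 12.8]
finger_gap: 32.2
grip_force: 42.4
```

>>> play_rows(motion=[[[0, 0.2, -0.1, 0, 0, 0], [0, 0.5, -0.1, 0, 0, 0], [0, 0.8, -0.1, 0, 0, 0], [0, 0.8, -0.1, 0, 0, 0]]])

```text
time: 18.6
tool_pos: [615.4, -40.5, 15.9]
tcp_rot: [-180.0, -0.0, 81.7]
ft_force: [-3.7, 0.4, 7.1]
finger_gap: 31.8
grip_force: 41.7
```

>>> play_rows(motion=[[[0, 0.05, 0, 0, 0, 0], [0, 0.1, 0, 0, 0, 0], [0, 0.1, 0, 0, 0, 0]]])

```text
time: 18.9
tool_pos: [615.8, -40.5, 15.9]
tcp_rot: [-179.9, 0.0, 81.7]
ft_force: [-6.8, 0.5, 9.2]
finger_gap: 32.2
grip_force: 42.0
```

>>> play_rows(motion=[[[0, 0.05, 0, 0, 0, 0], [0, 0.1, 0, 0, 0, 0], [0, 0.1, 0, 0, 0, 0]]])

```text
time: 19.2
tool_pos: [616.9, -40.7, 15.9]
tcp_rot: [-179.9, 0.0, 81.7]
ft_force: [-6.4, 0.4, 9.0]
finger_gap: 32.3
grip_force: 42.0
```

>>> play_rows(motion=[[[0, 0.05, 0, 0, 0, 0], [0, 0.1, 0, 0, 0, 0], [0, 0.1, 0, 0, 0, 0]]])

```text
time: 19.5
tool_pos: [617.4, -40.7, 15.9]
tcp_rot: [-179.9, 0.0, 81.7]
ft_force: [-9.5, 0.9, 12.1]
finger_gap: 32.0
grip_force: 42.3
```

>>> play_rows(motion=[[[0, 0.05, 0, 0, 0, 0], [0, 0.05, 0, 0, 0, 0], [0, 0.05, 0, 0, 0, 0]]])

```text
time: 19.8
tool_pos: [617.4, -40.7, 15.9]
tcp_rot: [-179.8, 0.0, 81.7]
ft_force: [-11.7, 2.4, 13.3]
finger_gap: 32.1
grip_force: 42.6
```

Bar contact. Now I slide along it towards the long plinth.

>>> play_rows(motion=[[[0.3, -0.07, -0.05, 0, 0, 0], [0.6, -0.07, -0.05, 0, 0, 0], [0.9, -0.07, -0.05, 0, 0, 0], [0.9, -0.07, -0.05, 0, 0, 0]]])

```text
time: 20.2
tool_pos: [618.4, -33.1, 15.9]
tcp_rot: [-179.9, 0.1, 81.7]
ft_force: [-6.4, -4.8, 6.4]
finger_gap: 32.2
grip_force: 41.7
```

>>> play_rows(motion=[[[0.05, 0, 0, 0, 0, 0], [0.1, 0, 0, 0, 0, 0], [0.1, 0, 0, 0, 0, 0]]])

```text
time: 20.5
tool_pos: [618.6, -32.6, 15.9]
tcp_rot: [-179.9, 0.1, 81.7]
ft_force: [-7.6, -6.3, 8.0]
finger_gap: 32.1
grip_force: 41.8
```

>>> play_rows(motion=[[[0.05, 0, 0, 0, 0, 0], [0.1, 0, 0, 0, 0, 0], [0.1, 0, 0, 0, 0, 0]]])

```text
time: 20.8
tool_pos: [618.7, -31.7, 15.9]
tcp_rot: [-179.9, 0.1, 81.7]
ft_force: [-6.4, -6.9, 7.8]
finger_gap: 32.1
grip_force: 41.8
```

>>> play_rows(motion=[[[0.1, 0, 0, 0, 0, 0], [0.2, 0, 0, 0, 0, 0], [0.2, 0, 0, 0, 0, 0]]])

```text
time: 21.1
tool_pos: [619.0, -29.6, 15.9]
tcp_rot: [-179.9, 0.1, 81.7]
ft_force: [-7.0, -6.6, 7.2]
finger_gap: 32.4
grip_force: 41.8
```

>>> play_rows(motion=[[[0.05, 0, 0, 0, 0, 0], [0.1, 0, 0, 0, 0, 0], [0.1, 0, 0, 0, 0, 0]]])

```text
time: 21.4
tool_pos: [619.1, -28.7, 15.9]
tcp_rot: [-179.9, 0.1, 81.7]
ft_force: [-7.5, -6.6, 6.8]
finger_gap: 31.6
grip_force: 41.8
```

>>> play_rows(motion=[[[0.05, 0, 0, 0, 0, 0], [0.1, 0, 0, 0, 0, 0], [0.1, 0, 0, 0, 0, 0]]])

```text
time: 21.7
tool_pos: [619.2, -28.6, 15.9]
tcp_rot: [-179.9, 0.2, 81.7]
ft_force: [-8.0, -10.7, 7.5]
finger_gap: 31.9
grip_force: 41.8
```

>>> play_rows(motion=[[[0, 0, 0, 0, 0, 0], [0, 0, 0, 0, 0, 0], [0, 0, 0, 0, 0, 0], [0, 0, 0, 0, 0, 0]]], jaw=0.6)

```text
time: 22.1
tool_pos: [620.1, -25.7, 15.6]
tcp_rot: [-180.0, -0.0, 81.8]
ft_force: [-0.5, -0.2, -0.2]
finger_gap: 51.3
grip_force: 0.0
```

>>> play_rows(motion=[[[0, 0, -2, 0, 0, 0], [0, 0, -5, 0, 0, 0], [0, 0, -7, 0, 0, 0], [0, 0, -7, 0, 0, 0]]])

```text
time: 22.5
tool_pos: [622.9, -26.1, 90.0]
tcp_rot: [179.6, -0.0, 81.8]
ft_force: [0.1, 0.4, 0.3]
finger_gap: 51.5
grip_force: 0.0
```

```bash
python3 -c "
from h import *
goto(489.9,4.1,80,-0.3)"
```

```text
t 22.50 pos [622.9 -26.1  90. ] rpy [179.6  -0.   81.8] F [0.1 0.4 0.3] gap 51.5 j6 1
shift cm [  1.08 -13.61   0.91] turn [ 0.4  0.  -7.9] | rows for shift 2.7 turn 0.9
```

>>> play_rows(motion=[[[1.1, -13.6, 0.5, 0, 0, -7.9], [1.1, -13.6, 0.5, 0, 0, -7.9], [1.1, -13.6, 0.5, 0, 0, -7.9], [1.1, -13.6, 0.5, 0, 0, -7.9], [1.1, -13.6, 0.5, 0, 0, -7.9]]])

```text
time: 23.0
tool_pos: [486.2, 4.7, 80.0]
tcp_rot: [-180.0, -0.0, 89.7]
ft_force: [0.7, 0.5, 0.3]
finger_gap: 51.2
grip_force: 0.0
```

>>> play_rows(motion=[[[0, 0, 2, 0, 0, 0], [0, 0, 3.5, 0, 0, 0], [0, 0, 3.5, 0, 0, 0], [0, 0, 3.5, 0, 0, 0]]])

```text
time: 23.4
tool_pos: [487.9, 4.2, 46.0]
tcp_rot: [-180.0, -0.0, 89.6]
ft_force: [0.5, 0.1, -0.0]
finger_gap: 51.4
grip_force: 0.0
```

```bash
python3 -c "
from h import *
goto(489.9,4.1,14.5,-0.3)"
```

```text
t 23.40 pos [487.9   4.2  46. ] rpy [-180.    -0.    89.6] F [ 0.5  0.1 -0. ] gap 51.4 j6 -5
shift cm [-0.01  0.2   3.15] turn [-0.  -0.  -0.1] | rows for shift 0.6 turn 0.0
```

>>> play_rows(motion=[[[0, 0.2, 1, 0, 0, 0], [0, 0.2, 2.2, 0, 0, 0], [0, 0.2, 3.1, 0, 0, 0], [0, 0.2, 3.1, 0, 0, 0], [0, 0.2, 3.1, 0, 0, 0]]])

```text
time: 23.9
tool_pos: [488.6, 4.4, 14.3]
tcp_rot: [-179.9, -0.0, 89.6]
ft_force: [0.3, 0.5, 0.6]
finger_gap: 51.4
grip_force: 0.0
```

>>> play_rows(motion=[[[0, 0, 0, 0, 0, 0], [0, 0, 0, 0, 0, 0], [0, 0, 0, 0, 0, 0], [0, 0, 0, 0, 0, 0]]], jaw=0.2)

```text
time: 24.3
tool_pos: [489.6, 4.4, 15.4]
tcp_rot: [179.9, 0.0, 89.6]
ft_force: [-0.2, -0.6, 4.7]
finger_gap: 32.0
grip_force: 41.2
```

>>> play_rows(motion=[[[0, 0, -1.5, 0, 0, 0], [0, 0, -3.5, 0, 0, 0], [0, 0, -3.5, 0, 0, 0], [0, 0, -3.5, 0, 0, 0]]])

```text
time: 24.7
tool_pos: [489.4, 4.3, 49.7]
tcp_rot: [179.9, 0.0, 89.6]
ft_force: [-0.5, -0.8, -0.4]
finger_gap: 31.9
grip_force: 40.7
```

```bash
python3 -c "
from h import *
goab(-31,-93,50)"
```

```text
a,b now -154.8 -18.2
t 24.70 pos [489.4   4.3  49.7] rpy [179.9   0.   89.6] F [-0.5 -0.8 -0.4] gap 31.9 j6 -5
shift cm [-9.120e+00  1.123e+01 -1.000e-02] turn [0.1 0.  7.9] | rows for shift 2.9 turn 0.9
```

>>> play_rows(motion=[[[-3, 3.7, 0, 0, 0, 4], [-6, 7.4, 0, 0, 0, 7.9], [-9.1, 11.2, 0, 0, 0, 7.9], [-9.1, 11.2, 0, 0, 0, 7.9], [-9.1, 11.2, 0, 0, 0, 7.9]]])

```text
time: 25.2
tool_pos: [599.5, -87.8, 47.2]
tcp_rot: [-179.8, -0.0, 81.7]
ft_force: [-0.7, 0.5, -1.0]
finger_gap: 31.9
grip_force: 40.7
```

>>> play_rows(motion=[[[0, 0, 1, 0, 0, 0], [0, 0, 2.5, 0, 0, 0], [0, 0, 2.9, 0, 0, 0], [0, 0, 2.9, 0, 0, 0], [0, 0, 2.9, 0, 0, 0]]])

```text
time: 25.7
tool_pos: [600.3, -86.9, 20.8]
tcp_rot: [-180.0, 0.0, 81.8]
ft_force: [0.6, -0.4, -0.1]
finger_gap: 32.0
grip_force: 40.7
```

>>> play_rows(motion=[[[0, 0, 0, 0, 0, 0], [0, 0, 0, 0, 0, 0]]])

```text
time: 25.9
tool_pos: [601.0, -87.4, 21.5]
tcp_rot: [179.9, 0.0, 81.7]
ft_force: [0.7, 0.6, -0.8]
finger_gap: 31.7
grip_force: 40.7
```

```bash
python3 -c "
from h import *
goab(-31,-93,15.4)"
```

```text
a,b now -31.1 -92.9
t 25.90 pos [601.  -87.4  21.5] rpy [179.9   0.   81.7] F [ 0.7  0.6 -0.8] gap 31.7 j6 -5
shift cm [-0.01  0.01  0.61] turn [0.1 0.  0. ] | rows for shift 0.1 turn 0.0
```

>>> play_rows(motion=[[[0, 0, 0.2, 0, 0, 0], [0, 0, 0.5, 0, 0, 0], [0, 0, 0.6, 0, 0, 0], [0, 0, 0.6, 0, 0, 0]]])

```text
time: 26.3
tool_pos: [600.7, -87.4, 15.4]
tcp_rot: [180.0, 0.0, 81.7]
ft_force: [-2.4, 0.9, 5.7]
finger_gap: 32.0
grip_force: 41.5
```

>>> play_rows(motion=[[[0, 0.2, 0, 0, 0, 0], [0, 0.5, 0, 0, 0, 0], [0, 0.8, 0, 0, 0, 0], [0, 0.8, 0, 0, 0, 0]]])

```text
time: 26.7
tool_pos: [608.8, -88.6, 15.5]
tcp_rot: [180.0, 0.0, 81.7]
ft_force: [-1.9, 0.6, 5.8]
finger_gap: 31.8
grip_force: 41.5
```

>>> play_rows(motion=[[[0, 0.05, 0, 0, 0, 0], [0, 0.1, 0, 0, 0, 0], [0, 0.1, 0, 0, 0, 0]]])

```text
time: 27.0
tool_pos: [609.2, -88.7, 15.5]
tcp_rot: [-180.0, 0.0, 81.7]
ft_force: [-4.9, 1.7, 9.1]
finger_gap: 31.9
grip_force: 41.9
```

>>> play_rows(motion=[[[0, 0.05, 0, 0, 0, 0], [0, 0.1, 0, 0, 0, 0], [0, 0.1, 0, 0, 0, 0]]])

```text
time: 27.3
tool_pos: [610.2, -88.8, 15.5]
tcp_rot: [-180.0, 0.0, 81.7]
ft_force: [-5.2, 0.9, 8.1]
finger_gap: 31.7
grip_force: 41.9
```

>>> play_rows(motion=[[[0, 0.05, 0, 0, 0, 0], [0, 0.05, 0, 0, 0, 0], [0, 0.05, 0, 0, 0, 0]]])

```text
time: 27.6
tool_pos: [610.2, -88.8, 15.5]
tcp_rot: [-179.9, 0.0, 81.7]
ft_force: [-8.5, 0.9, 11.0]
finger_gap: 32.4
grip_force: 42.2
```

>>> play_rows(motion=[[[0, 0.05, 0, 0, 0, 0], [0, 0.05, 0, 0, 0, 0], [0, 0.05, 0, 0, 0, 0]]])

```text
time: 27.9
tool_pos: [610.2, -88.8, 15.5]
tcp_rot: [-179.8, 0.0, 81.7]
ft_force: [-10.5, 1.1, 13.3]
finger_gap: 32.3
grip_force: 42.4
```

>>> play_rows(motion=[[[0.3, -0.07, -0.05, 0, 0, 0], [0.6, -0.07, -0.05, 0, 0, 0], [0.9, -0.07, -0.05, 0, 0, 0], [1.1, -0.07, -0.05, 0, 0, 0], [1.1, -0.07, -0.05, 0, 0, 0]]])

```text
time: 28.4
tool_pos: [611.7, -78.8, 15.5]
tcp_rot: [-179.9, 0.1, 81.7]
ft_force: [-5.9, -5.0, 5.1]
finger_gap: 32.0
grip_force: 41.6
```

>>> play_rows(motion=[[[0.05, 0, 0, 0, 0, 0], [0.1, 0, 0, 0, 0, 0], [0.1, 0, 0, 0, 0, 0]]])

```text
time: 28.7
tool_pos: [611.8, -78.1, 15.5]
tcp_rot: [-179.9, 0.1, 81.7]
ft_force: [-5.9, -4.7, 6.7]
finger_gap: 32.1
grip_force: 41.6
```

>>> play_rows(motion=[[[0.05, 0, 0, 0, 0, 0], [0.1, 0, 0, 0, 0, 0], [0.1, 0, 0, 0, 0, 0]]])

```text
time: 29.0
tool_pos: [611.9, -77.2, 15.5]
tcp_rot: [-179.9, 0.1, 81.7]
ft_force: [-6.5, -5.2, 5.7]
finger_gap: 32.2
grip_force: 41.6
```

>>> play_rows(motion=[[[0.05, 0, 0, 0, 0, 0], [0.1, 0, 0, 0, 0, 0], [0.1, 0, 0, 0, 0, 0]]])

```text
time: 29.3
tool_pos: [612.1, -76.2, 15.5]
tcp_rot: [-179.9, 0.1, 81.7]
ft_force: [-6.4, -5.8, 6.8]
finger_gap: 32.0
grip_force: 41.6
```

>>> play_rows(motion=[[[0.05, 0, 0, 0, 0, 0], [0.1, 0, 0, 0, 0, 0], [0.1, 0, 0, 0, 0, 0]]])

```text
time: 29.6
tool_pos: [612.2, -75.3, 15.5]
tcp_rot: [-179.9, 0.1, 81.7]
ft_force: [-6.2, -5.8, 6.8]
finger_gap: 32.0
grip_force: 41.6
```

>>> play_rows(motion=[[[0.05, 0, 0, 0, 0, 0], [0.1, 0, 0, 0, 0, 0], [0.1, 0, 0, 0, 0, 0]]])

```text
time: 29.9
tool_pos: [612.2, -75.1, 15.5]
tcp_rot: [-179.9, 0.2, 81.7]
ft_force: [-6.5, -8.1, 6.2]
finger_gap: 32.1
grip_force: 41.6
```

>>> play_rows(motion=[[[0, 0, 0, 0, 0, 0], [0, 0, 0, 0, 0, 0], [0, 0, 0, 0, 0, 0], [0, 0, 0, 0, 0, 0]]], jaw=0.6)

```text
time: 30.3
tool_pos: [613.0, -72.7, 15.2]
tcp_rot: [-180.0, -0.0, 81.8]
ft_force: [-0.2, 0.5, -0.2]
finger_gap: 51.4
grip_force: 0.0
```

>>> play_rows(motion=[[[0, 0, -2, 0, 0, 0], [0, 0, -4, 0, 0, 0], [0, 0, -6, 0, 0, 0], [0, 0, -6, 0, 0, 0]]])

```text
time: 30.7
tool_pos: [615.6, -73.2, 79.0]
tcp_rot: [179.7, 0.0, 81.8]
ft_force: [0.6, -0.2, 0.6]
finger_gap: 51.1
grip_force: 0.0
```

>>> play_rows(motion=[[[-4.5, 0, 0, 0, 0, 0], [-4.5, 0, 0, 0, 0, 0], [-4.5, 0, 0, 0, 0, 0], [-4.5, 0, 0, 0, 0, 0], [-4.5, 0, 0, 0, 0, 0]]], jaw=0)

```text
time: 31.2
tool_pos: [606.3, -116.6, 74.7]
tcp_rot: [-180.0, -0.0, 81.8]
ft_force: [-0.2, 0.2, -1.0]
finger_gap: -0.0
grip_force: 0.0
```

```bash
python3 -c "
from h import *
from bench import optics
goab(-22,-125,6)
d=optics.snapshot('top');np.savez('t3.npz',**d)
cv2.imwrite('pics/t3.png',cv2.resize(d['pixels'][140:310,180:410],None,fx=3.4,fy=3.4,interpolation=cv2.INTER_CUBIC)[:,:,::-1])
"
```

```text
a,b now -21.6 -121.0
t 31.20 pos [ 606.3 -116.6   74.7] rpy [-180.    -0.    81.8] F [-0.2  0.2 -1. ] gap -0.0 j6 -7
shift cm [-0.41 -0.03  6.87] turn [-0.  -0.   0.1] | rows for shift 1.4 turn 0.0
```

View pics/t3.png

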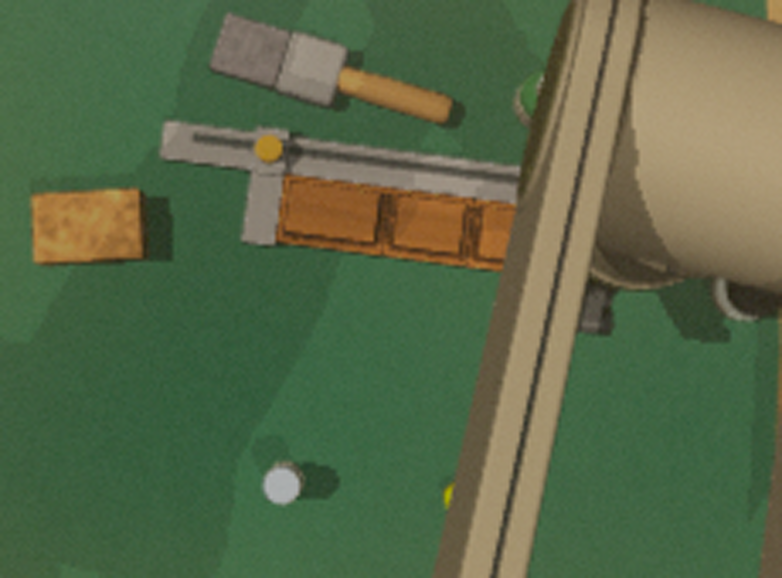

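The row stands at (280–520, 180–270) in the crop, against the bar and the stop, with no visible gaps. Now I go down beyond the free end to push.

>>> play_rows(motion=[[[-0.4, 0, 1.5, 0, 0, 0], [-0.4, 0, 4, 0, 0, 0], [-0.4, 0, 6, 0, 0, 0], [-0.4, 0, 6.7, 0, 0, 0], [-0.4, 0, 6.7, 0, 0, 0]]])

```text
time: 31.75
tool_pos: [604.4, -120.9, 6.1]
tcp_rot: [-179.8, -0.0, 81.8]
ft_force: [-0.2, 0.5, 0.1]
finger_gap: 0.1
grip_force: 0.0
```

>>> play_rows(motion=[[[0.2, 0, 0, 0, 0, 0], [0.5, 0, 0, 0, 0, 0], [0.8, 0, 0, 0, 0, 0], [1.0, 0, 0, 0, 0, 0], [1.0, 0, 0, 0, 0, 0]]])

```text
time: 32.25
tool_pos: [607.8, -111.2, 8.8]
tcp_rot: [180.0, 0.0, 81.8]
ft_force: [-0.4, -0.1, 1.0]
finger_gap: 0.1
grip_force: 0.0
```

>>> play_rows(motion=[[[0.1, 0, 0.1, 0, 0, 0], [0.2, 0, 0.1, 0, 0, 0], [0.3, 0, 0.1, 0, 0, 0], [0.3, 0, 0.1, 0, 0, 0]]])

```text
time: 32.65
tool_pos: [607.8, -108.5, 7.2]
tcp_rot: [-180.0, -0.0, 81.7]
ft_force: [-0.6, 0.4, 0.6]
finger_gap: -0.2
grip_force: 0.0
```

>>> play_rows(motion=[[[0.05, 0, 0, 0, 0, 0], [0.1, 0, 0, 0, 0, 0], [0.1, 0, 0, 0, 0, 0]]])

```text
time: 32.95
tool_pos: [608.0, -107.6, 7.3]
tcp_rot: [-180.0, -0.0, 81.7]
ft_force: [-0.2, -0.5, -1.3]
finger_gap: 0.2
grip_force: 0.0
```

>>> play_rows(motion=[[[0.05, 0, 0, 0, 0, 0], [0.1, 0, 0, 0, 0, 0], [0.1, 0, 0, 0, 0, 0]]])

```text
time: 33.25
tool_pos: [608.1, -106.5, 7.3]
tcp_rot: [180.0, -0.0, 81.7]
ft_force: [-0.2, -0.6, 0.4]
finger_gap: 0.1
grip_force: 0.0
```

>>> play_rows(motion=[[[0.05, 0, 0, 0, 0, 0], [0.1, 0, 0, 0, 0, 0], [0.1, 0, 0, 0, 0, 0]]])

```text
time: 33.55
tool_pos: [608.2, -106.1, 7.3]
tcp_rot: [-180.0, 0.0, 81.7]
ft_force: [-0.7, -3.1, 0.1]
finger_gap: -0.1
grip_force: 1.7
```

>>> play_rows(motion=[[[0.05, 0, 0, 0, 0, 0], [0.1, 0, 0, 0, 0, 0], [0.1, 0, 0, 0, 0, 0]]])

```text
time: 33.85
tool_pos: [608.2, -106.0, 7.4]
tcp_rot: [-180.0, 0.1, 81.7]
ft_force: [-2.1, -7.0, 0.1]
finger_gap: 0.2
grip_force: 3.8
```

>>> play_rows(motion=[[[0.05, 0, 0, 0, 0, 0], [0.1, 0, 0, 0, 0, 0], [0.1, 0, 0, 0, 0, 0]]])

```text
time: 34.15
tool_pos: [608.2, -105.9, 7.4]
tcp_rot: [180.0, 0.2, 81.7]
ft_force: [-3.0, -11.5, -0.3]
finger_gap: 0.1
grip_force: 5.7
```

>>> play_rows(motion=[[[-0.02, 0, 0, 0, 0, 0], [-0.02, 0, 0, 0, 0, 0], [-0.02, 0, 0, 0, 0, 0], [-0.02, 0, 0, 0, 0, 0], [-0.02, 0, 0, 0, 0, 0]]])

```text
time: 34.65
tool_pos: [608.2, -105.9, 7.4]
tcp_rot: [-180.0, 0.2, 81.7]
ft_force: [-2.5, -11.1, -0.0]
finger_gap: 0.4
grip_force: 5.3
```

>>> play_rows(motion=[[[0, 0, 0, 0, 0, 0], [0, 0, 0, 0, 0, 0], [0, 0, 0, 0, 0, 0]]])

```text
time: 34.95
tool_pos: [608.2, -105.9, 7.4]
tcp_rot: [180.0, 0.2, 81.7]
ft_force: [-1.9, -9.9, -0.2]
finger_gap: -0.5
grip_force: 5.3
```

>>> play_rows(motion=[[[-0.3, 0, 0, 0, 0, 0], [-0.8, 0, 0, 0, 0, 0], [-1.8, 0, 0, 0, 0, 0], [-1.8, 0, 0, 0, 0, 0]]])

```text
time: 35.35
tool_pos: [605.8, -122.8, 7.3]
tcp_rot: [180.0, 0.0, 81.7]
ft_force: [-0.1, -0.4, 0.2]
finger_gap: -0.2
grip_force: 0.0
```

>>> play_rows(motion=[[[0, 0, -3, 0, 0, 0], [0, 0, -7, 0, 0, 0], [0, 0, -11, 0, 0, 0], [0, 0, -15, 0, 0, 0], [0, 0, -15, 0, 0, 0]]])

```text
time: 35.85
tool_pos: [610.1, -122.7, 165.5]
tcp_rot: [179.3, 0.1, 81.7]
ft_force: [1.2, -1.0, 0.5]
finger_gap: 0.0
grip_force: 0.0
```

>>> play_rows(motion=[[[-20, -5, 0, 0, 0, 0], [-20, -5, 0, 0, 0, 0], [-20, -5, 0, 0, 0, 0], [-20, -5, 0, 0, 0, 0], [-20, -5, 0, 0, 0, 0]]])

```text
time: 36.35
tool_pos: [525.1, -317.3, 157.0]
tcp_rot: [-180.0, 0.1, 81.5]
ft_force: [1.0, 0.5, 0.3]
finger_gap: 0.0
grip_force: 0.0
```

```bash
python3 -c "
from h import *
from bench import optics
d=optics.snapshot('top')
for b in blobs(d,12): print(*b[:6])
cv2.imwrite('pics/t4.png',cv2.resize(d['pixels'][150:240,215:395],None,fx=4.4,fy=4.4,interpolation=cv2.INTER_CUBIC)[:,:,::-1])
"
```

```text
[317.5 286.7] [441.4 -51.1] 35.6 33.4 75.9 189.53125
[262.9 281.7] [454.3  68. ] 28.0 25.1 133.9 116.96875
[205.7 206.2] [622.6 192.4] 77.8 49.8 92.4 748.34375
[341.7 165.2] [ 709.9 -111.4] 20.9 19.5 133.5 62.0
[276.  161.4] [719.7  31.6] 163.6 44.9 71.8 1016.78125
[411.2 100.5] [ 856.9 -275.6] 59.1 35.5 142.1 206.03125
[476.   98.9] [ 856.7 -426.6] 65.6 35.4 130.4 191.90625
[433.3  71. ] [ 922.7 -325.7] 66.9 35.4 142.8 283.96875
[498.2  69.9] [ 923.  -476.9] 73.1 35.1 131.9 244.46875
```

View pics/t4.png

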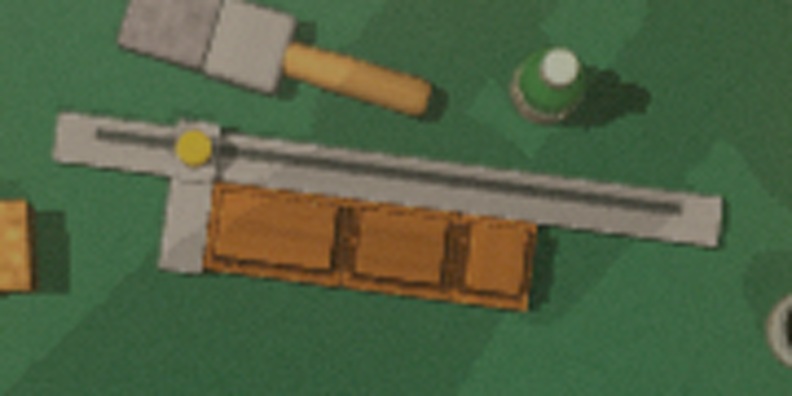

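The row (205–537, 185–310 in the crop) is closed and flush, in the order long, medium, short. The other objects have not moved.

```bash
python3 -c "
from bench import job
print(job.hand_in())"
```

```text
the job is handed in; nothing more can be done
None
```

The job is handed in at about 36 s of the 72 s. The offcut is in the carton, and the long, medium and short plinths stand closed and flush against the bar and the stop. I pressed the row with about 10–11 N for 0.8 s, let go, and the top camera shows the objects around the row where they started.

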